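Residents' cups from the drying rack to the serving tray, in seat order

ROBOT

A 6-joint arm with a two-finger parallel gripper is mounted at the origin on the work surface. World frame = base frame: x ahead of the robot, y to its left, z up, the work surface at z = 0. Lengths are in mm, angles in degrees, forces in N, time in s.
With the tool pointing down it reaches from about 300 to 1000 mm from the base axis. Payload 5.1 kg.
Tool frame: the origin (TCP) lies at the very end of the fingers, on their centre line; the grasp point (between the pads) lies behind it (pinch_z is the z of the grasp point in the tool frame, in mm); z points along the fingers, y is the direction in which the jaws open and shut (so a half turn about z gives the same grasp; the last joint's range is limited). The gripper opens to 95 mm and grips with 3 to 60 N. Pads are 20 mm wide; open, the fingers measure 119 mm over their backs; the gripper's body (75 mm by 180 mm) begins 59 mm behind the grasp point.
Start: joints at [71.986, 7.093, 94.555, -0, 78.352, -4.733], TCP at [149.347, 632.598, 214.656] pointing down, gripper open.
Joint ranges: [-149.61, 149.61], [-58.7, 133.49], [1.44, 155.28], [-77.14, 257.14], [18.33, 153.61], [-166.67, 166.67]. Speed limits (degrees/s): [147.25, 147.25, 180, 180, 180, 180].

INTERFACE

Orientations are given as [roll, pitch, yaw] about the fixed x, y, z axes, in that order (R = Rz(yaw) Ry(pitch) Rx(roll)).
In Python, from plant import * gives the robot as it stands.
- The arm moves only by the tool move_arm, never from a script. Its argument "steps" is a list of rows, each a list of 7 numbers: the turn, a rotation vector about the tool's x, y, z in rad, then the shift along the tool's x, y, z in m, then the gripper command: -1 is shut, 1 is fully open, values between are in proportion. A call has 1 to 5 rows; each row shifts and turns the commanded pose from where the row before left it, along the tool's axes as they then stand; what a row does not reach is not made up. A row lasts 1/8 s, in which the tool goes at most 62.5 mm and 10.7 degrees, less where a joint would pass 70% of its speed; a pose out of reach is approached as far as the arm can. A call with a gripper value outside its range is refused whole. The fingers move at their own pace and stop on an object; "grip_force" is the grip in N (left out, the last holds). Time passes only in rows, so rows that do not move let the fingers close. It gives the time, the measured TCP pose, the force and the opening at its end, in the units of the state.
- get_obs(): the state, without advancing time (a new reading comes with each control period).
- camera(name): name is "scene" or "top" or "wrist"; returns the picture (384x512x3 uint8, red, green, blue); there is no depth.
- get_calibration(name): a dict with "fx", "fy", "cx", "cy" (pixels), "pose" (4x4, takes a point from camera to world coordinates). Camera axes: x right, y up, looking along -z (the intrinsics and any distortion apply to the point x, -y, -z); pixel columns grow to the right and rows downward; lengths in mm; the calibration is good to about 2 mm. A picture is of the moment at which its call begins: read the wrist's pose just before it. get_calibration takes no time and is no camera call; for the wrist camera it gives the pose at the moment of the call.
- hand_in(): hands the job in, once; it reports no verdict.
Trained networks look in the newest picture that a camera, given by its name, has taken for a name from the list of things; names that differ only in an ending like _2 or _b are one class to them, and where a whole thing is asked for, a point or a joint stands for the part that bears it (a point fixed in the world has none). Each returns a list of dicts, best first, with "conf" (0 to 1); they miss things now and then, are a little off and sometimes report something else, mostly with a low value. They report only what shows in the picture. A call takes as long as a camera call. They do not tell look-alikes from the thing itself.
- look_for(label, camera): "xy" ([column, row] in pixels, amid what is visible of it).
- tip_of(label, camera): "xy" ([column, row] in pixels: a listed point, or the origin of a listed thing).
The state is a dict: "time_s": time; "joints": joint angles; "qvel": joint speeds; "joint_efforts": joint torques, N m; "ee_pos": TCP position; "eef_rot": TCP orientation; "contact_force": force on the tool from outside, world axes, zero at the start; "ft_torque": the same for the moment, N m; "opening": opening from 0.0 (shut) to 1.0 (fully open).
Only numpy, scipy, OpenCV 4.12 (cv2) and the standard library are available. Lean on these libraries where they do the work, as an engineer would, in place of code of your own. Each camera call takes 0.05 s, during which the arm holds its last target. There are 200 camera calls.

TASK

The residents' four cups stand in the drying rack in the order in which their owners sit. Move them all to the serving tray in that same order, starting at the tray's raised grip: the cup at the robot's left-hand end of the rack goes into the place next to the grip, its neighbour into the next place, and so on, so that the cup from the right-hand end stands farthest from the grip. Set each cup upright on the floor of its own place, never tipping one over, and leave them all released and still.

Things in the scene. Friction and masses are not known exactly. Their poses are not given: they have to be found in the camera images.
- tumbler_mid (a point): tall steel tumbler with a black lid, round, 50 mm across (48 at the foot, 52 at the lid), 95 mm tall, about 0.22 kg; this point: on its axis, half-way up (47.5 mm above its foot), z up. Starts upright in a rack cell; neighbours are 80 mm away along the row (about 25 mm of air between cups); free space across the row.
- teacup_mid (a point): straight blue ceramic tea cup, round, open, no handle, 54 mm across (52 at the foot), 85 mm tall, wall 4 mm, about 0.2 kg; this point: on its axis, half-way up (42.5 mm above its foot), z up. Starts upright in a rack cell; neighbours are 80 mm away along the row (about 25 mm of air between cups); free space across the row.
- square_cup_mid (a point): square wooden cup, open, 50 x 50 mm, 66 mm tall, wall 6 mm, about 0.12 kg; this point: centre, half-way up (33 mm above its foot), x and y square to its sides, z up; its sides are turned at most 0.15 rad from the row. Starts upright in a rack cell; neighbours are 80 mm away along the row (about 25 mm of air between cups); free space across the row.
- lidded_cup_mid (a point): squat white ceramic cup with a fixed lid and a small knob, round, body 54 mm across between 12 and 52 mm above its foot, lid 56 mm across, 74 mm tall with the knob, about 0.22 kg; this point: on its axis, half-way up (37 mm above its foot), z up. Starts upright in a rack cell; neighbours are 80 mm away along the row (about 25 mm of air between cups); free space across the row.
- cell_a: steel drain cell of the drying rack, fixed, 86 x 76 mm (x, y), walls 3 mm thick and 14 mm high, inner floor 3 mm above its origin; origin: centre of its underside, 8 mm above the table; y axis along the row, towards the robot's left. Four identical cells stand in one row, 80 mm apart; at the start this one holds the tumbler.
- cell_b: steel drain cell of the drying rack, fixed, 86 x 76 mm (x, y), walls 3 mm thick and 14 mm high, inner floor 3 mm above its origin; origin: centre of its underside, 8 mm above the table; y axis along the row, towards the robot's left. Four identical cells stand in one row, 80 mm apart; at the start this one holds the teacup.
- cell_c: steel drain cell of the drying rack, fixed, 86 x 76 mm (x, y), walls 3 mm thick and 14 mm high, inner floor 3 mm above its origin; origin: centre of its underside, 8 mm above the table; y axis along the row, towards the robot's left. Four identical cells stand in one row, 80 mm apart; at the start this one holds the square cup.
- cell_d: steel drain cell of the drying rack, fixed, 86 x 76 mm (x, y), walls 3 mm thick and 14 mm high, inner floor 3 mm above its origin; origin: centre of its underside, 8 mm above the table; y axis along the row, towards the robot's left. Four identical cells stand in one row, 80 mm apart; at the start this one holds the lidded cup.
- tray: wooden serving tray, fixed, 100 x 326 mm (x, y), four places in a row along y; origin: centre of its underside, on the table; y towards the robot's left. The places' centres lie at y = -120, -40, 40 and 120 mm, x = 0; each is 88 mm (x) by 74 mm (y) inside, floor 8 mm above the table, walls around it 6 mm thick and 20 mm above the table.
- grip: raised grip of the tray, fixed, at one of the tray's ends (it varies which): a dark wooden strip 100 x 16 mm with a 70 mm long hoop of 12 mm steel bar, top 46 mm above the table; the other end has only a low strip. Origin: centre of its underside, on the tray's y axis, 171 mm from the tray's origin; the nearest place's centre is 51 mm from it, the others 131, 211 and 291 mm.
Things that resemble listed ones, but are neither listed nor needed, are in the scene too. What is shaped like the grip but orange is not meant.

How it is judged:
By the outcome, as a careful person would: the job done as asked, in the order asked, and still so for the second after the job is handed in, with the robot touching nothing.
It also fails if it takes over 112 s, if anything falls off the work surface, if the arm or the gripper's body presses on something with over 40 N, if the wrist force passes 120 N, or if a joint passes its speed limit or range.

## Working session

There is one attempt and no reset: what is moved stays moved. The work goes in short steps, Python scripts to look and compute and a tool call to move; the robot and the scene stay as the last step left them, time stands still between calls to the robot, and variables do not carry over. Pictures are saved under pics/ and viewed, about 12 in all and at most 16, crops included, and the job is handed in when it is done.

Besides the shell and the picture viewer there is one more tool, called as a command line: name --pt "numbers of a row" for each row, then --argument value for the rest. move_arm: Moves the arm, as the interface text tells. Its arguments: {"type":"object","properties":{"steps":{"type":"array","items":{"type":"array","items":{"type":"number"}}},"grip_force":{"type":"number"}},"required":["steps"]}

```bash
mkdir -p pics; ls
python3 - <<'E'
from plant import *
import cv2
o=get_obs();print(o)
try: print(pinch_z)
except Exception as e: print(e)
for n in("scene","top"):
    im=camera(n);cv2.imwrite(f"pics/{n}0.png",im[:,:,::-1])
    print(n,get_calibration(n))
    for l in("tumbler_mid","teacup_mid","square_cup_mid","lidded_cup_mid","cell_a","tray","grip"):
        print(l,[(d['xy'],round(d['conf'],2)) for d in tip_of(l,n)][:5])
E
```

```text
pics
{'time_s': 0.0, 'joints': array([ 7.19871806e+01,  7.13128822e+00,  9.46319169e+01, -1.33265279e-03,
        7.83518867e+01, -4.73365634e+00]), 'qvel': array([-0.03951553,  0.07495489, -0.03279254,  0.17625712, -0.12199378,
       -0.00962632]), 'joint_efforts': array([-3.66253644e-04, -4.17593622e+01, -3.59938252e+01,  7.74318748e-02,
        4.91379225e-02, -1.96442738e-04]), 'ee_pos': array([149.15318312, 632.00943125, 213.43432285]), 'eef_rot': array([-1.79885193e+02, -8.19760650e-03,  1.66721099e+02]), 'contact_force': array([-0.07954196,  0.18112238, -0.30770611]), 'ft_torque': array([-0.00662373,  0.04909061,  0.07821902]), 'opening': 1.000160069712357}
-18.8
scene {'fx': 403.05705488341937, 'fy': 403.05705488341937, 'cx': 253.06264227471178, 'cy': 191.44813466184974, 'pose': array([[ 7.74930840e-01, -5.45062647e-01,  3.19982662e-01,
         8.30897106e+02],
       [ 6.31887903e-01,  6.79440267e-01, -3.72932436e-01,
        -3.91556235e+02],
       [-1.41375644e-02,  4.91190019e-01,  8.70937710e-01,
         1.05958625e+03],
       [ 0.00000000e+00,  0.00000000e+00,  0.0
[... 569 characters left out ...]
50e-01,
         3.52473575e+02],
       [-9.99208809e-01, -1.08965880e-02, -3.82494496e-02,
         3.12702468e+01],
       [-3.91574095e-02,  1.01214247e-01,  9.94093745e-01,
         1.03192697e+03],
       [ 0.00000000e+00,  0.00000000e+00,  0.00000000e+00,
         1.00000000e+00]])}
tumbler_mid [([422.5, 171.9], 0.64)]
teacup_mid [([382.9, 172.2], 0.89)]
square_cup_mid [([324.3, 182.5], 0.8)]
lidded_cup_mid [([354.8, 173.2], 0.95)]
cell_a [([379.6, 173.8], 0.96), ([319.9, 180.6], 0.81), ([412.7, 173.6], 0.78), ([350.7, 178.2], 0.7)]
tray [([216.9, 167.8], 0.8), ([356.1, 170.9], 0.62)]
grip [([133.2, 243.3], 0.79), ([119.6, 166.3], 0.58), ([154.2, 160.6], 0.55), ([383.8, 175.0], 0.35)]
```

View pics/scene0.png

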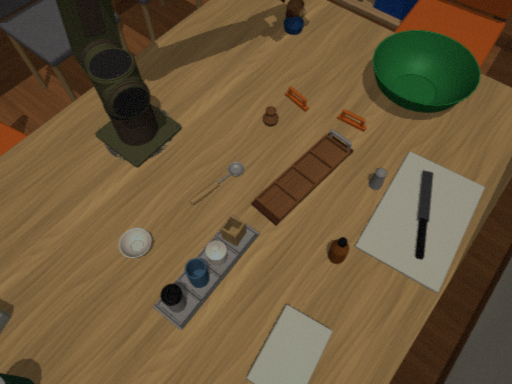

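View pics/top0.png

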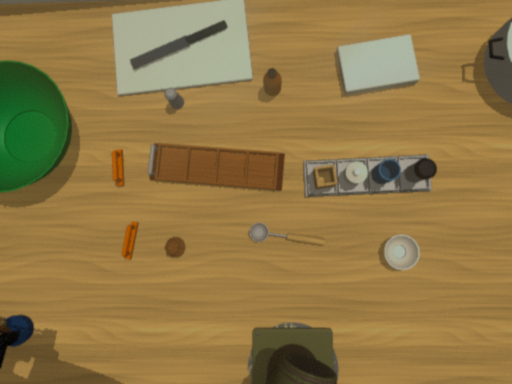

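The top view shows the rack at right, with the square cup (324,176), lidded cup (355,173), teacup (387,171) and tumbler (424,168) from the robot's left to its right. The tray is at left (150–284, 145–190). There are three grip candidates: grey steel at the tray's left end (153,161), and orange ones loose at (118,167) and (130,240). The grey one on the tray fits the description. I'll confirm it in a crop and measure.

```bash
cat > h.py <<'E'
from plant import *
import numpy as np, cv2
def ray(cal,uv):
    d=np.array([(uv[0]-cal['cx'])/cal['fx'],-(uv[1]-cal['cy'])/cal['fy'],-1]);P=cal['pose']
    return P[:3,3],P[:3,:3]@d
def onz(cal,uv,z):
    o,d=ray(cal,uv);return o+d*(z-o[2])/d[2]
def proj(cal,p):
    P=cal['pose'];c=P[:3,:3].T@(np.array(p,float)-P[:3,3])
    return np.array([cal['cx']+cal['fx']*c[0]/-c[2],cal['cy']-cal['fy']*c[1]/-c[2]])
E
python3 - <<'E'
from h import *
T,S=get_calibration("top"),get_calibration("scene")
t=cv2.imread("pics/top0.png");s=cv2.imread("pics/scene0.png")
a=cv2.resize(t[130:210,110:450],None,fx=2.3,fy=2.3,interpolation=cv2.INTER_CUBIC)
b=cv2.resize(s[75:225,250:400],None,fx=2.5,fy=2.5,interpolation=cv2.INTER_CUBIC)
c=cv2.resize(s[210:330,145:265],(375,375),interpolation=cv2.INTER_CUBIC)
w=np.zeros((a.shape[0]+375,782,3),np.uint8);w[:a.shape[0],:a.shape[1]]=a;w[a.shape[0]:,:375]=b;w[a.shape[0]:,375:750]=c
cv2.imwrite("pics/crop1.png",w)
det={"tumbler":(55.5+3,(173.0,298.9),(422.5,171.9)),"tea":(53.5,(197.5,270.9),(382.9,172.2)),"sq":(44,(230.1,230.8),(324.3,182.5)),"lid":(48,(218.6,252.9),(354.8,173.2))}
for k,(z,u,v) in det.items(): print(k,onz(S,u,z).round(),onz(T,v,z).round())
print("grip",onz(S,(340,141.5),20).round(),onz(T,(154.2,160.6),20).round())
print("tray",onz(S,(301.5,177.2),0).round(),onz(T,(216.9,167.8),0).round())
# tray colour mask in top
hsv=cv2.cvtColor(t,cv2.COLOR_BGR2HSV);print(hsv[168,200],hsv[120,300])
m=((hsv[...,0]<15)&(hsv[...,1]>110)&(hsv[...,2]<150)).astype(np.uint8);m[:135]=0;m[200:]=0;m[:,:140]=0;m[:,300:]=0
r=cv2.minAreaRect(cv2.findNonZero(m));bx=cv2.boxPoints(r)
for p in bx: print("tray c",p.round(1),onz(T,p,18).round())
g=((hsv[...,1]<60)).astype(np.uint8);g[:145]=0;g[205:]=0;g[:,:295]=0;g[:,445:]=0
g=cv2.morphologyEx(g,cv2.MORPH_OPEN,np.ones((3,3)))
r=cv2.minAreaRect(cv2.findNonZero(g));
for p in cv2.boxPoints(r): print("rack c",p.round(1),onz(T,p,22).round())
E
```

```text
tumbler [ 502. -325.   58.] [ 498. -332.   58.]
tea [ 498. -233.   54.] [ 499. -235.   54.]
sq [487. -92.  44.] [475. -87.  44.]
lid [ 506. -161.   48.] [ 498. -165.   48.]
grip [549. 367.  20.] [543. 365.  20.]
tray [526. 194.   0.] [525. 198.   0.]
[ 15 181 120] [ 19 148 155]
tray c [152.9 178.7] [495. 368.  18.]
tray c [155.5 144.3] [589. 363.  18.]
tray c [283.3 154.1] [557.  17.  18.]
tray c [280.7 188.5] [464.  25.  18.]
rack c [303.4 160.6] [538. -36.  22.]
rack c [428.9 154.7] [ 548. -364.   22.]
rack c [430.5 189.9] [ 456. -364.   22.]
rack c [305.  195.8] [444. -39.  22.]
```

View pics/crop1.png

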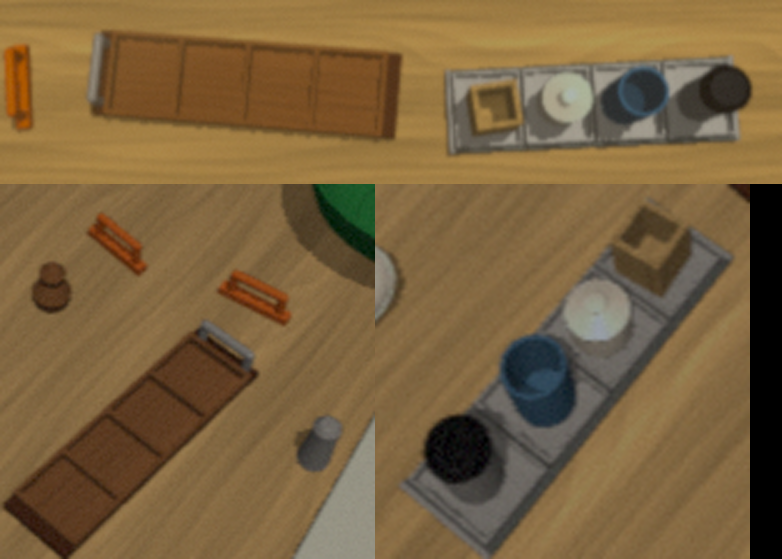

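The crop confirms it: the grey steel hoop is on the tray's +y end. The loose orange ones are decoys. So the square cup goes to the largest-y place, then lidded cup, teacup and tumbler towards -y. Working in that order means no carried cup passes over another. First I turn and fly over the tray.

move_arm --pt "0 0 0.1785 0 0 -0.02 1" --pt "0 0 0.1785 0 0 -0.02 1" --pt "0 0 0.1785 0 0 -0.02 1" --pt "0 0 0.1785 0 0 -0.02 1" --pt "0 0 0.1785 0 0 -0.02 1"

```text
time_s: 1.42
ee_pos: [149.3, 632.6, 315.3]
eef_rot: [-180.0, -0.0, 115.2]
contact_force: [0.0, -0.3, -0.3]
opening: 1.0
```

move_arm --pt "0 0 0.1785 0 0 -0.02 1" --pt "0 0 0.1785 0 0 -0.02 1" --pt "0 0 0.1785 0 0 0 1" --pt "0 0 0 -0.034 0.034 0 1" --pt "0 0 0 -0.034 0.034 0 1"

```text
time_s: 2.05
ee_pos: [211.4, 558.1, 354.5]
eef_rot: [180.0, 0.0, 85.0]
contact_force: [0.7, -0.2, 1.0]
opening: 1.001
```

move_arm --pt "0 0 0 -0.034 0.034 0 1" --pt "0 0 0 -0.034 0.034 0 1" --pt "0 0 0 -0.034 0.034 0 1" --pt "0 0 0 -0.034 0.034 0 1" --pt "0 0 0 -0.034 0.034 0 1"

```text
time_s: 2.68
ee_pos: [366.0, 373.1, 354.9]
eef_rot: [180.0, -0.0, 84.9]
contact_force: [0.7, 0.5, -0.4]
opening: 1.001
```

move_arm --pt "0 0 0 -0.034 0.034 0 1" --pt "0 0 0 -0.034 0.034 0 1" --pt "0 0 0 -0.034 0.034 0 1" --pt "0 0 0 -0.034 0.034 0 1" --pt "0 0 0 0 0 0 1"

```text
time_s: 3.3
ee_pos: [490.0, 224.6, 354.3]
eef_rot: [-180.0, 0.0, 84.6]
contact_force: [0.2, -0.2, -0.4]
opening: 1.002
```

Run:
```python
from h import *
W=get_calibration("wrist");im=camera("wrist");cv2.imwrite("pics/w1.png",im[:,:,::-1]);o=get_obs()
print(o['time_s'],o['ee_pos'],o['eef_rot'],W)
np.save("w1.npy",W['pose'])
```

```text
3.35 [489.13072223 225.89342891 354.49508206] [-1.79963612e+02 -9.12776265e-03  8.47456216e+01] {'fx': 306.0528820583378, 'fy': 306.0528820583378, 'cx': 258.96275031127294, 'cy': 192.38532515377045, 'pose': array([[ 9.95721719e-01,  8.91556764e-02,  2.42801215e-02,
         4.96957657e+02],
       [-9.23982800e-02,  9.63256193e-01,  2.52190532e-01,
         2.94711329e+02],
       [-9.03759947e-04, -2.53355032e-01,  9.67372943e-01,
         5.24480554e+02],
       [ 0.00000000e+00,  0.00000000e+00,  0.00000000e+00,
         1.00000000e+00]])}
```

View pics/w1.png

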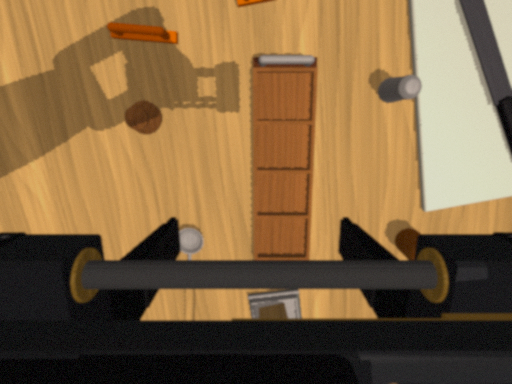

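The wrist view shows the tray with its hoop at (284,60), dividers at rows ~120, 168 and 213, and the rack's edge at (275,300). I'll compute the tray pose.

Run:
```python
from h import *
W=get_calibration("wrist");W['pose']=np.load("w1.npy");T=get_calibration("top")
im=cv2.imread("pics/w1.png")
hsv=cv2.cvtColor(im,cv2.COLOR_BGR2HSV)
r=hsv[150,240:330];print([tuple(x) for x in r[::4]])
g=cv2.cvtColor(im,cv2.COLOR_BGR2GRAY).astype(int)
prof=g[60:262,265:303].mean(1);print([(60+i,int(p)) for i,p in enumerate(prof)])
for v in(90,145,190,240): 
    row=g[v-3:v+4,240:330].mean(0);print(v,[int(x) for x in row])
for uv in [(283,120),(282,168),(281,213)]: print(onz(W,uv,20).round(1))
```

```text
[(np.uint8(17), np.uint8(148), np.uint8(213)), (np.uint8(17), np.uint8(148), np.uint8(201)), (np.uint8(17), np.uint8(144), np.uint8(206)), (np.uint8(15), np.uint8(148), np.uint8(148)), (np.uint8(13), np.uint8(183), np.uint8(149)), (np.uint8(13), np.uint8(183), np.uint8(153)), (np.uint8(13), np.uint8(179), np.uint8(148)), (np.uint8(13), np.uint8(181), np.uint8(156)), (np.uint8(14), np.uint8(187), np.uint8(149)), (np.uint8(13), np.uint8(179), np.uint8(157)), (np.uint8(13), np.uint8(185), np.uint8(153)), (np.uint8(13), np.uint8(180), np.uint8(154)), (np.uint8(13), np.uint8(179), np.uint8(160)), (np.uint8(13), np.uint8(174), np.uint8(163)), (np.uint8(14), np.uint8(184), np.uint8(155)), (np.uint8(13), np.uint8(181), np.uint8(161)), (np.uint8(14), np.uint8(183), np.uint8(167)), (np.uint8(14), np.uint8(180), np.uint8(115)), (np.uint8(13), np.uint8(171), np.uint8(158)), (np.uint8(18), np.uint8(147), np.uint8(214)), (np.uint8(18), np.uint8(145), np.uint8(211)), (np.uint8(17), np.uint8(145), np.uint8(197)), (np.uint8(17), np.uint8(148), np.uint8(195))]
[(60, 157), (61, 141), (62, 121), (63, 99
[... 3459 characters left out ...]
107, 109, 108, 106, 106, 111, 113, 113, 112, 111, 114, 114, 113, 112, 110, 99, 82, 70, 74, 93, 107, 124, 147, 165, 172, 170, 168, 166, 165, 164, 162, 161, 157, 154, 155, 158, 159, 158, 151, 148]
240 [153, 151, 149, 148, 147, 147, 147, 146, 147, 145, 140, 125, 113, 105, 105, 102, 101, 103, 101, 99, 101, 103, 106, 104, 102, 102, 101, 102, 103, 101, 98, 96, 96, 101, 105, 107, 107, 105, 101, 100, 100, 104, 106, 105, 104, 102, 104, 106, 105, 103, 100, 101, 102, 105, 106, 107, 106, 108, 105, 105, 104, 106, 105, 98, 83, 68, 73, 88, 104, 122, 147, 166, 171, 172, 170, 169, 165, 160, 157, 161, 164, 165, 164, 162, 160, 161, 163, 165, 163, 160]
[533.8 279.2  20. ]
[526.5 201.5  20. ]
[518.9 122.9  20. ]
```

Run:
```python
from h import *
W=get_calibration("wrist");W['pose']=np.load("w1.npy")
M=[]
for v,a,b in[(90,250,316.4),(145,250.6,314),(190,250.9,312.2),(240,251.2,309.8)]:
    p,q=onz(W,(a,v),20),onz(W,(b,v),20);M.append((p+q)/2);print(p.round(1),q.round(1),M[-1].round(1),np.linalg.norm(p-q).round(1))
M=np.array(M);f=np.polyfit(M[:,1],M[:,0],1);print(f,"yaw",-np.degrees(np.arctan(f[0])))
u=np.array([f[0],1])/np.hypot(f[0],1)
C=[]
for c,t in[(121.2,83),(170.5,3),(215.5,-77),(257,-157)]:
    p=onz(W,(282,c),20);y=p[1];q=np.array([np.polyval(f,y),y]);C.append(q-u*t);print(c,q.round(1),C[-1].round(1))
c=np.mean(C,0)
for t in(120,40,-40,-120):print(t,(c+u*t).round(1))
```

```text
[485.6 329.6  20. ] [589.2 320.   20. ] [537.4 324.8  20. ] 104.0
[478.1 244.3  20. ] [581.4 234.7  20. ] [529.8 239.5  20. ] 103.8
[471.  168.6  20. ] [574.8 159.   20. ] [522.9 163.8  20. ] 104.2
[462.5  77.4  20. ] [566.1  67.8  20. ] [514.3  72.6  20. ] 104.1
[9.15595327e-02 5.07769377e+02] yaw -5.231388830562642
121.2 [533.2 277.5] [525.6 194.8]
170.5 [525.8 197.3] [525.6 194.3]
215.5 [518.6 118.1] [525.6 194.8]
257 [511.4  39.4] [525.7 195.8]
120 [536.6 314.4]
40 [529.3 234.8]
-40 [522.  155.1]
-120 [514.7  75.4]
```

Tray centre is (525.6,195) with yaw −5.2°; all four dividers agree to within 1.5 mm. Now I look at the near end of the rack.

move_arm --pt "0 0 0 -0.045 0.005 0.018 1" --pt "0 0 0 -0.045 0.005 0.018 1" --pt "0 0 0 -0.045 0.005 0.018 1" --pt "0 0 0 -0.045 0.005 0.018 1" --pt "0 0 0 -0.045 0.005 0.018 1"

```text
time_s: 3.98
ee_pos: [493.2, 0.5, 264.5]
eef_rot: [179.9, -0.0, 85.0]
contact_force: [1.3, 0.4, 0.1]
opening: 1.0
```

move_arm --pt "0 0 -0.125 0 0 0 1" --pt "0 0 0 0 0 0 1"

```text
time_s: 4.22
ee_pos: [493.3, 1.2, 264.7]
eef_rot: [180.0, -0.0, 92.0]
contact_force: [0.3, -0.9, 0.6]
opening: 0.996
```

Run:
```python
from h import *
W=get_calibration("wrist");im=camera("wrist");cv2.imwrite("pics/w2.png",im[:,:,::-1]);o=get_obs()
print(o['time_s'],o['ee_pos'],o['eef_rot'])
np.save("w2.npy",W['pose'])
for l,z in(("square_cup_mid",44),("lidded_cup_mid",48),("teacup_mid",53.5),("tumbler_mid",58.5),("cell_a",8)):
    for d in tip_of(l,"wrist"): print(l,d['xy'],round(d['conf'],2),onz(W,d['xy'],z).round(1))
```

```text
4.275 [493.48553943   1.41005304 264.97808611] [ 1.79963317e+02 -1.45001183e-02  9.20136699e+01]
square_cup_mid [255.9, 234.8] 0.62 [492.5 -90.7  44. ]
lidded_cup_mid [257.4, 285.8] 0.74 [ 497.2 -166.5   48. ]
```

View pics/w2.png

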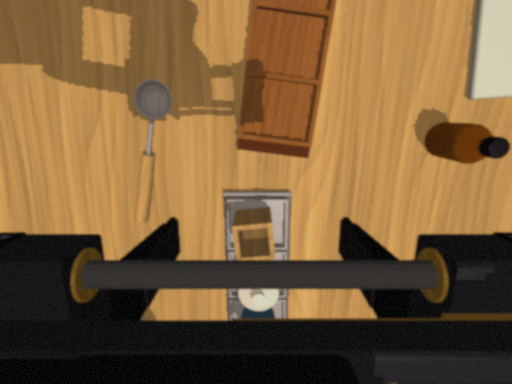

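Run:
```python
from h import *
im=cv2.imread("pics/w2.png")
cv2.imwrite("pics/w2c.png",cv2.resize(im[185:265,210:300],None,fx=7,fy=7,interpolation=cv2.INTER_CUBIC))
```

```text
(no output)
```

View pics/w2c.png

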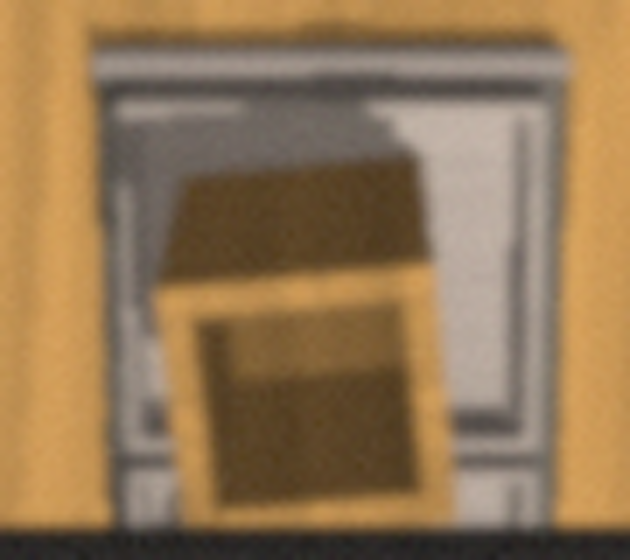

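Run:
```python
from h import *
W=get_calibration("wrist");W['pose']=np.load("w2.npy")
for z,a,b in((77,(157,290),(433,262)),(11,(185,178),(412,152)),(22,(95,48),(570,48))):
    p,q=[onz(W,(210+c[0]/7,185+c[1]/7),z) for c in(a,b)]
    d=(q-p)[:2];L=np.hypot(*d);n=np.array([d[1],-d[0]])/L
    print(z,p.round(1),q.round(1),L.round(1),"angle",np.degrees(np.arctan2(d[1],d[0])).round(2),"centre",((p+q)[:2]/2+n*25).round(1))
```

```text
77 [462.8 -66.9  77. ] [511.6 -59.8  77. ] 49.3 angle 8.23 centre [490.8 -88.1]
11 [463.1 -67.4  11. ] [509.9 -60.   11. ] 47.4 angle 8.92 centre [490.4 -88.4]
22 [445.4 -37.3  22. ] [539.9 -33.8  22. ] 94.6 angle 2.08 centre [493.6 -60.5]
```

Square cup centre is (490.7,−88.3), turned 8.5°. The 49 mm side and matching rim and foot agree with the description. Now grasp.

move_arm --pt "0 0 0 -0.045 -0.003 0.03 1" --pt "0 0 0 -0.0445 -0.003 0.03 1" --pt "0 0 -0.113 0 0 0.0 1" --pt "0 0 0 0 0 0.045 1" --pt "0 0 0 0 0 0.045 1"

```text
time_s: 5.15
ee_pos: [491.5, -89.2, 114.5]
eef_rot: [179.9, 0.1, 98.5]
contact_force: [0.0, -0.1, -0.2]
opening: 1.002
```

move_arm --pt "0 0 0 0 0 0.045 1" --pt "0 0 0 0 0 0.028 1" --pt "0 0 0 0 0 0.01 1" --pt "0 0 0 0 0 0 1"

```text
time_s: 5.65
ee_pos: [490.9, -89.0, 31.7]
eef_rot: [-180.0, -0.0, 98.5]
contact_force: [0.6, -0.2, -0.3]
opening: 1.002
```

move_arm --pt "0 0 0 0 0 0 -0.3" --pt "0 0 0 0 0 0 -1" --pt "0 0 0 0 0 0 -1" --pt "0 0 0 0 0 0 -1" --pt "0 0 0 0 0 0 -1" --grip_force 15

```text
time_s: 6.28
ee_pos: [490.7, -89.2, 31.8]
eef_rot: [-180.0, 0.0, 98.5]
contact_force: [-1.9, -0.9, 1.3]
opening: 0.532
```

move_arm --pt "0 0 0 0 0 -0.015 -1" --pt "0 0 0 0 0 -0.03 -1" --pt "0 0 0 0 0 -0.035 -1" --pt "0 0 0.12 0 0 0 -1" --pt "0 0 0.119 0 0 0 -1"

```text
time_s: 6.9
ee_pos: [491.3, -89.3, 113.4]
eef_rot: [179.9, 0.0, 84.6]
contact_force: [0.4, -0.0, -0.8]
opening: 0.527
```

move_arm --pt "0 0 0 0.026 0.001 0 -1" --pt "0 0 0 0.045 0.001 0 -1" --pt "0 0 0 0.045 0.001 0 -1" --pt "0 0 0 0.045 0.001 0 -1" --pt "0 0 0 0.045 0.001 0 -1"

```text
time_s: 7.52
ee_pos: [514.4, 117.0, 112.7]
eef_rot: [179.9, -0.0, 84.8]
contact_force: [0.6, -0.9, -1.3]
opening: 0.524
```

move_arm --pt "0 0 0 0.045 0.001 0 -1" --pt "0 0 0 0.045 0.001 0 -1" --pt "0 0 0 0.045 0.001 0 -1" --pt "0 0 0 0.045 0.001 0 -1" --pt "0 0 0 0.02 0 0 -1"

```text
time_s: 8.15
ee_pos: [536.3, 316.4, 112.4]
eef_rot: [180.0, -0.0, 85.0]
contact_force: [0.6, -0.3, -1.3]
opening: 0.526
```

move_arm --pt "0 0 0 0 0 0 -1" --pt "0 0 0 0 0 0 -1"

```text
time_s: 8.4
ee_pos: [536.1, 313.3, 111.6]
eef_rot: [-180.0, 0.0, 84.8]
contact_force: [-0.4, 0.0, -1.8]
opening: 0.526
```

Holding. Next I lower it; contact is expected at TCP z ≈ 29.

move_arm --pt "0 0 0 0 0 0.03 -1" --pt "0 0 0 0 0 0.03 -1" --pt "0 0 0 0 0 0.017 -1" --pt "0 0 0 0 0 0.005 -1" --pt "0 0 0 0 0 0.001 -1"

```text
time_s: 9.02
ee_pos: [537.0, 314.3, 29.5]
eef_rot: [179.9, -0.0, 84.8]
contact_force: [0.5, 0.6, -1.5]
opening: 0.525
```

move_arm --pt "0 0 0 0 0 0 -1"

```text
time_s: 9.15
ee_pos: [537.1, 314.7, 29.8]
eef_rot: [179.9, -0.1, 84.8]
contact_force: [-0.3, 1.1, -1.6]
opening: 0.526
```

move_arm --pt "0 0 0 0 0 0.001 -1" --pt "0 0 0 0 0 0.001 -1" --pt "0 0 0 0 0 0 -1"

```text
time_s: 9.52
ee_pos: [537.0, 314.8, 28.7]
eef_rot: [179.9, -0.0, 84.9]
contact_force: [-1.6, -2.3, 7.6]
opening: 0.528
```

Floor contact at 7.6 N. Release, rise and go to look at the next cup.

move_arm --pt "0 0 0 0 0 0 0.2" --pt "0 0 0 0 0 0 0.6" --pt "0 0 0 0 0 0 1" --pt "0 0 0 0 0 0 1" --pt "0 0 0 0 0 -0.02 1"

```text
time_s: 10.15
ee_pos: [534.6, 313.6, 45.2]
eef_rot: [-179.8, 0.1, 84.8]
contact_force: [0.4, 0.8, 0.4]
opening: 0.959
```

move_arm --pt "0 0 0 0 0 -0.045 1" --pt "0 0 0 -0.03 0 -0.035 1" --pt "0 0 0 -0.045 -0.001 -0.02 1" --pt "0 0 0 -0.045 -0.001 -0.02 1" --pt "0 0 0 -0.045 -0.001 -0.02 1"

```text
time_s: 10.78
ee_pos: [518.4, 149.1, 189.2]
eef_rot: [179.9, -0.0, 84.9]
contact_force: [-0.3, -0.7, -1.5]
opening: 1.003
```

move_arm --pt "0 0 0 -0.045 -0.001 -0.02 1" --pt "0 0 0 -0.045 -0.001 -0.02 1" --pt "0 0 0 -0.045 -0.001 -0.02 1" --pt "0 0 0 -0.045 -0.001 -0.02 1" --pt "0 0 0 -0.047 -0.001 0 1"

```text
time_s: 11.4
ee_pos: [493.8, -76.9, 270.9]
eef_rot: [179.6, 0.1, 84.9]
contact_force: [0.5, -0.1, -0.3]
opening: 0.999
```

move_arm --pt "0 0 -0.125 0 0 0 1" --pt "0 0 0 0 0 0 1"

```text
time_s: 11.65
ee_pos: [493.0, -75.8, 268.1]
eef_rot: [179.9, 0.0, 91.9]
contact_force: [-0.8, -0.6, 0.7]
opening: 1.0
```

Run:
```python
from h import *
W=get_calibration("wrist");im=camera("wrist");cv2.imwrite("pics/w3.png",im[:,:,::-1]);o=get_obs()
print(o['time_s'],o['ee_pos'],o['eef_rot'])
np.save("w3.npy",W['pose'])
for l,z in(("lidded_cup_mid",48),("teacup_mid",53.5)):
    for d in tip_of(l,"wrist"): print(l,d['xy'],round(d['conf'],2),onz(W,d['xy'],z).round(1))
s=camera("scene")[:,:,::-1]
a=cv2.resize(im[170:265,200:320,::-1],None,fx=3.2,fy=3.2,interpolation=cv2.INTER_CUBIC)
b=cv2.resize(s[110:230,245:365],(400,400),interpolation=cv2.INTER_CUBIC)
w=np.zeros((400,400+a.shape[1],3),np.uint8);w[:a.shape[0],:a.shape[1]]=a;w[:,a.shape[1]:]=b
cv2.imwrite("pics/c3.png",w)
```

```text
11.7 [493.02876496 -75.36861374 267.82506366] [1.79912673e+02 1.97032672e-02 9.18739677e+01]
lidded_cup_mid [257.3, 236.7] 0.89 [ 494.4 -170.4   48. ]
teacup_mid [259.5, 282.0] 0.91 [ 499.7 -236.4   53.5]
```

View pics/c3.png

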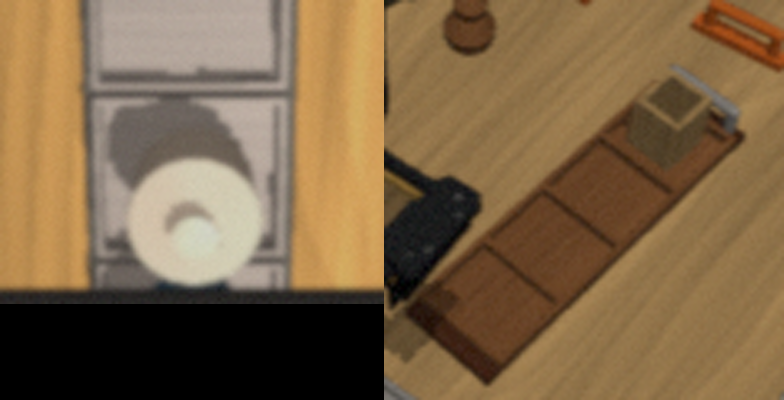

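The square cup stands upright in the place beside the grip. The lidded cup's lid is centred at wrist pixel (260.9,239.1).

Run:
```python
from h import *
W=get_calibration("wrist");W['pose']=np.load("w3.npy")
f=lambda c,z:onz(W,(200+c[0]/3.2,170+c[1]/3.2),z).round(1)
for z in(63,68):print(z,f((195,221),z),f((128,221),z),f((262,221),z),f((195,157),z),f((195,285),z))
print("knob",f((195,238),83))
```

```text
63 [ 499.2 -167.2   63. ] [ 471.6 -168.1   63. ] [ 526.8 -166.3   63. ] [ 498.2 -139.3   63. ] [ 500.2 -196.2   63. ]
68 [ 499.1 -165.1   68. ] [ 471.8 -166.    68. ] [ 526.3 -164.2   68. ] [ 498.1 -137.5   68. ] [ 500.1 -193.6   68. ]
knob [ 499.  -165.8   83. ]
```

move_arm --pt "0 0 0 -0.046 0.001 0.03 1" --pt "0 0 0 -0.045 0.001 0.03 1" --pt "0 0 0 0 0 0.03 1" --pt "0 0 0 0 0 0.045 1" --pt "0 0 0 0 0 0.045 1"

```text
time_s: 12.48
ee_pos: [498.6, -165.8, 85.7]
eef_rot: [180.0, 0.0, 92.0]
contact_force: [0.1, -0.1, -1.0]
opening: 1.0
```

move_arm --pt "0 0 0 0 0 0.03 1" --pt "0 0 0 0 0 0.02 1" --pt "0 0 0 0 0 0.01 1" --pt "0 0 0 0 0 0 1"

```text
time_s: 12.98
ee_pos: [498.0, -165.7, 26.3]
eef_rot: [-179.9, -0.0, 92.0]
contact_force: [-0.3, -0.4, 0.2]
opening: 1.0
```

move_arm --pt "0 0 0 0 0 0 -0.1" --pt "0 0 0 0 0 0 -1" --pt "0 0 0 0 0 0 -1" --pt "0 0 0 0 0 0 -1" --pt "0 0 0 0 0 0 -1" --grip_force 22

```text
time_s: 13.6
ee_pos: [498.2, -166.2, 26.9]
eef_rot: [180.0, 0.0, 92.0]
contact_force: [0.1, -0.7, 1.7]
opening: 0.566
```

move_arm --pt "0 0 0 0 0 -0.015 -1" --pt "0 0 0 0 0 -0.03 -1" --pt "0 0 0 0 0 -0.035 -1" --pt "0 0 0.125 0 0 0 -1" --pt "0 0 0 0.022 0 0 -1"

```text
time_s: 14.22
ee_pos: [500.7, -145.0, 108.3]
eef_rot: [179.9, 0.0, 84.7]
contact_force: [-0.5, -0.1, -1.8]
opening: 0.568
```

move_arm --pt "0 0 0 0.045 -0.001 0 -1" --pt "0 0 0 0.045 -0.001 0 -1" --pt "0 0 0 0.045 -0.001 0 -1" --pt "0 0 0 0.045 -0.001 0 -1" --pt "0 0 0 0.045 -0.001 0 -1"

```text
time_s: 14.85
ee_pos: [515.4, 81.7, 107.5]
eef_rot: [180.0, -0.0, 84.8]
contact_force: [0.1, 0.0, -2.0]
opening: 0.57
```

move_arm --pt "0 0 0 0.045 0 0 -1" --pt "0 0 0 0.045 0 0 -1" --pt "0 0 0 0.045 0 0 -1" --pt "0 0 0 0.02 0 0 -1" --pt "0 0 0 0 0 0 -1"

```text
time_s: 15.48
ee_pos: [529.3, 235.2, 106.9]
eef_rot: [180.0, 0.0, 85.0]
contact_force: [0.2, -0.3, -1.9]
opening: 0.569
```

move_arm --pt "0 0 0 0 0 0 -1"

```text
time_s: 15.6
ee_pos: [529.2, 233.6, 106.6]
eef_rot: [-180.0, 0.0, 84.8]
contact_force: [0.2, -0.4, -2.5]
opening: 0.568
```

Well placed above the second place. Lower to z ≈ 24.

move_arm --pt "0 0 0 0 0 0.03 -1" --pt "0 0 0 0 0 0.03 -1" --pt "0 0 0 0 0 0.015 -1" --pt "0 0 0 0 0 0.005 -1" --pt "0 0 0 0 0 0.001 -1"

```text
time_s: 16.23
ee_pos: [530.0, 234.5, 26.3]
eef_rot: [179.9, -0.0, 84.8]
contact_force: [-0.5, -0.6, -1.6]
opening: 0.568
```

move_arm --pt "0 0 0 0 0 0.001 -1" --pt "0 0 0 0 0 0.001 -1" --pt "0 0 0 0 0 0 -1"

```text
time_s: 16.6
ee_pos: [529.6, 234.8, 24.1]
eef_rot: [180.0, -0.0, 84.9]
contact_force: [-0.4, -0.8, -1.2]
opening: 0.568
```

move_arm --pt "0 0 0 0 0 0.0008 -1" --pt "0 0 0 0 0 0 -1"

```text
time_s: 16.85
ee_pos: [529.6, 234.8, 23.8]
eef_rot: [180.0, -0.0, 84.8]
contact_force: [-1.9, -0.9, 5.1]
opening: 0.565
```

move_arm --pt "0 0 0 0 0 0 0.2" --pt "0 0 0 0 0 0 0.6" --pt "0 0 0 0 0 0 1" --pt "0 0 0 0 0 0 1" --pt "0 0 0 0 0 -0.02 1"

```text
time_s: 17.48
ee_pos: [527.8, 234.1, 41.6]
eef_rot: [-179.8, 0.1, 84.8]
contact_force: [-0.0, 0.2, 0.1]
opening: 0.96
```

move_arm --pt "0 0 0 0 0 -0.045 1" --pt "0 0 0 -0.03 0 -0.045 1" --pt "0 0 0 -0.045 0 -0.02 1" --pt "0 0 0 -0.045 0 -0.02 1" --pt "0 0 0 -0.045 0 -0.02 1"

```text
time_s: 18.1
ee_pos: [514.5, 69.1, 195.4]
eef_rot: [179.8, -0.0, 84.9]
contact_force: [0.3, 0.0, -0.5]
opening: 1.003
```

move_arm --pt "0 0 0 -0.045 0 -0.02 1" --pt "0 0 0 -0.045 0 -0.02 1" --pt "0 0 0 -0.045 0 -0.02 1" --pt "0 0 0 -0.045 0 -0.015 1" --pt "0 0 0 -0.035 0 0 1"

```text
time_s: 18.73
ee_pos: [495.7, -145.8, 271.7]
eef_rot: [179.7, 0.1, 84.8]
contact_force: [-0.1, -0.1, -0.6]
opening: 1.005
```

move_arm --pt "0 0 -0.125 0 0 0 1" --pt "0 0 0 0 0 0 1"

```text
time_s: 18.98
ee_pos: [495.2, -144.3, 269.3]
eef_rot: [179.9, 0.0, 91.9]
contact_force: [0.4, 0.1, -0.1]
opening: 1.0
```

```bash
cat > look.py <<'E'
from h import *
import sys
n,labels=sys.argv[1],sys.argv[2:]
W=get_calibration("wrist");im=camera("wrist");cv2.imwrite(f"pics/w{n}.png",im[:,:,::-1]);o=get_obs()
print(o['time_s'],o['ee_pos'],o['eef_rot'])
np.save(f"w{n}.npy",W['pose'])
for l,z in(("teacup_mid",53.5),("tumbler_mid",58.5)):
    for d in tip_of(l,"wrist"): print(l,d['xy'],round(d['conf'],2),onz(W,d['xy'],z).round(1))
s=camera("scene")[:,:,::-1]
a=cv2.resize(im[170:265,200:320,::-1],None,fx=3.2,fy=3.2,interpolation=cv2.INTER_CUBIC)
b=cv2.resize(s[110:230,245:365],(400,400),interpolation=cv2.INTER_CUBIC)
w=np.zeros((400,400+a.shape[1],3),np.uint8);w[:a.shape[0],:a.shape[1]]=a;w[:,a.shape[1]:]=b
cv2.imwrite(f"pics/c{n}.png",w)
E
python3 look.py 4
```

```text
19.025 [ 495.21840016 -143.87520439  269.0343549 ] [1.79916485e+02 3.26559326e-02 9.18780059e+01]
teacup_mid [263.8, 239.7] 0.6 [ 505.5 -241.1   53.5]
tumbler_mid [256.9, 296.7] 0.71 [ 498.8 -326.    58.5]
```

View pics/c4.png

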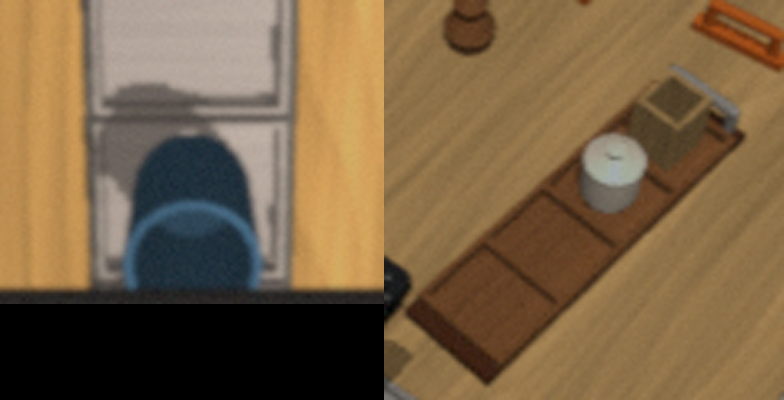

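Run:
```python
from h import *
W=get_calibration("wrist");W['pose']=np.load("w4.npy")
f=lambda c,z:onz(W,(200+c[0]/3.2,170+c[1]/3.2),z).round(1)
print(f((193.5,200),96)-[0,27,0],f((125,265),96),f((262,265),96), "foot",f((191,134),11)-[0,26,0])
```

```text
[ 499.7 -240.5   96. ] [ 474.5 -241.    96. ] [ 526.8 -239.2   96. ] foot [ 499.2 -241.6   11. ]
```

The lidded cup is upright in the second place. The teacup is at (500,−241); rim and foot agree.

move_arm --pt "0 0 0 -0.049 0.001 0.025 1" --pt "0 0 0 -0.048 0.001 0.025 1" --pt "0 0 0 0 0 0.03 1" --pt "0 0 0 0 0 0.045 1" --pt "0 0 0 0 0 0.045 1"

```text
time_s: 19.8
ee_pos: [500.9, -240.5, 97.0]
eef_rot: [180.0, 0.0, 92.0]
contact_force: [-0.0, 0.8, -0.2]
opening: 0.999
```

move_arm --pt "0 0 0 0 0 0.03 1" --pt "0 0 0 0 0 0.02 1" --pt "0 0 0 0 0 0.009 1" --pt "0 0 0 0 0 0 1"

```text
time_s: 20.3
ee_pos: [500.9, -240.7, 39.1]
eef_rot: [180.0, 0.0, 92.0]
contact_force: [-0.5, -0.1, 0.4]
opening: 0.999
```

move_arm --pt "0 0 0 0 0 0 -0.1" --pt "0 0 0 0 0 0 -1" --pt "0 0 0 0 0 0 -1" --pt "0 0 0 0 0 0 -1" --pt "0 0 0 0 0 0 -1"

```text
time_s: 20.92
ee_pos: [500.4, -240.7, 39.0]
eef_rot: [-180.0, -0.0, 92.0]
contact_force: [-1.7, 1.5, 1.7]
opening: 0.566
```

move_arm --pt "0 0 0 0 0 -0.015 -1" --pt "0 0 0 0 0 -0.03 -1" --pt "0 0 0 0 0 -0.035 -1" --pt "0 0 0.125 0 0 0 -1" --pt "0 0 0 0.022 -0.001 0 -1"

```text
time_s: 21.55
ee_pos: [501.8, -219.0, 120.0]
eef_rot: [179.9, 0.0, 84.8]
contact_force: [-0.8, -0.2, -2.8]
opening: 0.571
```

move_arm --pt "0 0 0 0.045 -0.002 0 -1" --pt "0 0 0 0.045 -0.002 0 -1" --pt "0 0 0 0.045 -0.002 0 -1" --pt "0 0 0 0.045 -0.002 0 -1" --pt "0 0 0 0.045 -0.002 0 -1"

```text
time_s: 22.18
ee_pos: [510.6, 8.9, 118.3]
eef_rot: [-179.9, -0.0, 85.0]
contact_force: [1.3, -0.1, -2.2]
opening: 0.571
```

move_arm --pt "0 0 0 0.045 -0.001 0 -1" --pt "0 0 0 0.045 -0.001 0 -1" --pt "0 0 0 0.04 -0.001 0 -1" --pt "0 0 0 0.019 0 0 -1" --pt "0 0 0 0 0 0 -1"

```text
time_s: 22.8
ee_pos: [521.5, 156.0, 118.5]
eef_rot: [-179.9, 0.0, 85.0]
contact_force: [-0.5, -0.7, -2.0]
opening: 0.566
```

move_arm --pt "0 0 0 0 0 0 -1"

```text
time_s: 22.92
ee_pos: [521.8, 154.3, 118.5]
eef_rot: [-180.0, 0.0, 84.8]
contact_force: [0.8, 0.3, -2.0]
opening: 0.568
```

move_arm --pt "0 0 0 0 0 0.03 -1" --pt "0 0 0 0 0 0.03 -1" --pt "0 0 0 0 0 0.015 -1" --pt "0 0 0 0 0 0.005 -1" --pt "0 0 0 0 0 0.001 -1"

```text
time_s: 23.55
ee_pos: [522.9, 154.7, 38.5]
eef_rot: [179.9, -0.0, 84.8]
contact_force: [0.8, -0.2, -2.5]
opening: 0.569
```

move_arm --pt "0 0 0 0 0 0.001 -1" --pt "0 0 0 0 0 0.001 -1" --pt "0 0 0 0 0 0 -1"

```text
time_s: 23.92
ee_pos: [522.4, 155.1, 36.2]
eef_rot: [180.0, -0.0, 84.9]
contact_force: [-0.6, 0.4, -2.6]
opening: 0.569
```

move_arm --pt "0 0 0 0 0 0.0008 -1" --pt "0 0 0 0 0 0 -1"

```text
time_s: 24.18
ee_pos: [522.5, 155.1, 35.9]
eef_rot: [180.0, -0.0, 84.9]
contact_force: [-2.3, -0.7, 5.7]
opening: 0.569
```

move_arm --pt "0 0 0 0 0 0 0.2" --pt "0 0 0 0 0 0 0.6" --pt "0 0 0 0 0 0 1" --pt "0 0 0 0 0 0 1" --pt "0 0 0 0 0 -0.02 1"

```text
time_s: 24.8
ee_pos: [520.6, 154.6, 53.9]
eef_rot: [-179.8, 0.1, 84.8]
contact_force: [0.3, 0.6, 0.3]
opening: 0.96
```

move_arm --pt "0 0 0 0 0 -0.045 1" --pt "0 0 0 -0.03 0.001 -0.045 1" --pt "0 0 0 -0.045 0.001 -0.02 1" --pt "0 0 0 -0.045 0.001 -0.02 1" --pt "0 0 0 -0.045 0.001 -0.02 1"

```text
time_s: 25.42
ee_pos: [511.4, -11.0, 207.7]
eef_rot: [179.8, 0.0, 84.9]
contact_force: [0.4, -0.2, 0.2]
opening: 1.0
```

move_arm --pt "0 0 0 -0.045 0.001 -0.02 1" --pt "0 0 0 -0.045 0.001 -0.02 1" --pt "0 0 0 -0.045 0.001 -0.02 1" --pt "0 0 0 -0.045 0.001 -0.015 1" --pt "0 0 0 -0.039 0.001 0 1"

```text
time_s: 26.05
ee_pos: [497.1, -230.3, 283.9]
eef_rot: [179.7, 0.1, 84.8]
contact_force: [0.8, 0.1, 0.4]
opening: 1.0
```

move_arm --pt "0 0 -0.125 0 0 0 1" --pt "0 0 0 0 0 0 1"

```text
time_s: 26.3
ee_pos: [496.6, -228.8, 281.5]
eef_rot: [179.9, 0.0, 91.9]
contact_force: [-0.5, -0.6, -0.2]
opening: 1.0
```

```bash
python3 look.py 5
```

```text
26.35 [ 496.693938   -228.34459865  281.24642669] [1.79928320e+02 3.95398289e-02 9.18756355e+01]
tumbler_mid [257.1, 234.3] 0.76 [ 497.6 -321.    58.5]
```

View pics/c5.png

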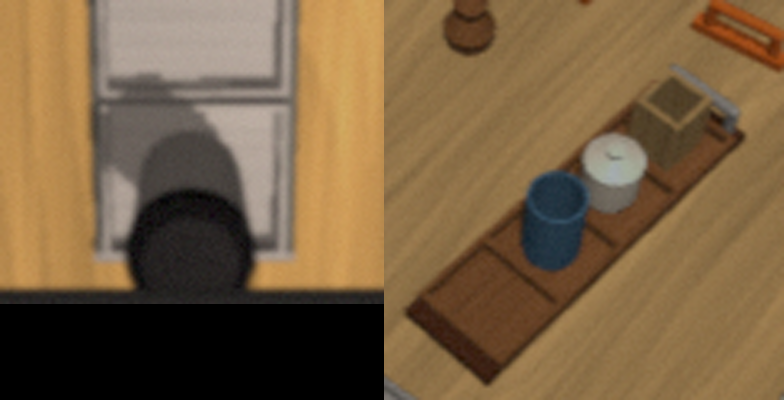

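Run:
```python
from h import *
W=get_calibration("wrist");W['pose']=np.load("w5.npy")
f=lambda c,z:onz(W,(200+c[0]/3.2,170+c[1]/3.2),z).round(1)
print(f((191,188),104)-[0,26,0],f((127,250),106),f((255,250),106), "foot",f((191,131),11)-[0,24,0])
```

```text
[ 500.1 -320.9  104. ] [ 476.4 -320.2  106. ] [ 525.4 -318.6  106. ] foot [ 500.6 -326.7   11. ]
```

The teacup is upright in the third place. The tumbler is at about (500,−322.5): lid gives −321, foot edge (blurred by shadow) −327.

move_arm --pt "0 0 0 -0.047 0 0.025 1" --pt "0 0 0 -0.047 0.001 0.025 1" --pt "0 0 0 0 0 0.035 1" --pt "0 0 0 0 0 0.045 1" --pt "0 0 0 0 0 0.045 1"

```text
time_s: 27.12
ee_pos: [501.3, -321.9, 104.1]
eef_rot: [180.0, 0.0, 92.0]
contact_force: [-0.1, 0.3, -0.1]
opening: 1.0
```

move_arm --pt "0 0 0 0 0 0.035 1" --pt "0 0 0 0 0 0.02 1" --pt "0 0 0 0 0 0.009 1" --pt "0 0 0 0 0 0 1"

```text
time_s: 27.62
ee_pos: [501.4, -322.3, 41.6]
eef_rot: [180.0, 0.0, 92.0]
contact_force: [-0.5, -0.2, -0.0]
opening: 0.999
```

move_arm --pt "0 0 0 0 0 0 -0.1" --pt "0 0 0 0 0 0 -1" --pt "0 0 0 0 0 0 -1" --pt "0 0 0 0 0 0 -1" --pt "0 0 0 0 0 0 -1" --grip_force 25

```text
time_s: 28.25
ee_pos: [500.9, -322.2, 41.1]
eef_rot: [-180.0, 0.0, 92.0]
contact_force: [-0.9, 0.5, 1.7]
opening: 0.533
```

move_arm --pt "0 0 0 0 0 -0.015 -1" --pt "0 0 0 0 0 -0.03 -1" --pt "0 0 0 0 0 -0.035 -1" --pt "0 0 0.125 0 0 0 -1" --pt "0 0 0 0.022 -0.001 0 -1"

```text
time_s: 28.88
ee_pos: [502.2, -300.6, 122.3]
eef_rot: [179.9, 0.0, 84.8]
contact_force: [-0.1, 0.7, -3.0]
opening: 0.528
```

move_arm --pt "0 0 0 0.045 -0.003 0 -1" --pt "0 0 0 0.045 -0.003 0 -1" --pt "0 0 0 0.045 -0.003 0 -1" --pt "0 0 0 0.045 -0.003 0 -1" --pt "0 0 0 0.045 -0.003 0 -1"

```text
time_s: 29.5
ee_pos: [506.1, -72.1, 120.5]
eef_rot: [-179.9, -0.0, 85.0]
contact_force: [0.3, 0.4, -1.7]
opening: 0.532
```

move_arm --pt "0 0 0 0.045 -0.003 0 -1" --pt "0 0 0 0.045 -0.002 0 -1" --pt "0 0 0 0.042 -0.001 0 -1" --pt "0 0 0 0.02 0 0 -1" --pt "0 0 0 0 0 0 -1"

```text
time_s: 30.12
ee_pos: [513.7, 79.0, 120.5]
eef_rot: [-179.9, 0.0, 85.1]
contact_force: [0.5, -0.4, -1.9]
opening: 0.53
```

move_arm --pt "0 0 0 0 0 0 -1"

```text
time_s: 30.25
ee_pos: [514.2, 77.1, 120.7]
eef_rot: [-179.9, 0.0, 84.9]
contact_force: [-0.4, 0.1, -1.8]
opening: 0.532
```

move_arm --pt "0 0 0 0 0 0.03 -1" --pt "0 0 0 0 0 0.03 -1" --pt "0 0 0 0 0 0.015 -1" --pt "0 0 0 0 0 0.005 -1" --pt "0 0 0 0 0 0.001 -1"

```text
time_s: 30.88
ee_pos: [515.5, 76.9, 40.7]
eef_rot: [179.9, -0.0, 84.8]
contact_force: [0.6, 0.4, -1.5]
opening: 0.53
```

move_arm --pt "0 0 0 0 0 0.001 -1" --pt "0 0 0 0 0 0.001 -1" --pt "0 0 0 0 0 0 -1"

```text
time_s: 31.25
ee_pos: [515.2, 77.2, 38.4]
eef_rot: [180.0, -0.0, 84.8]
contact_force: [0.5, 0.4, -2.3]
opening: 0.532
```

move_arm --pt "0 0 0 0 0 0.0008 -1" --pt "0 0 0 0 0 0 -1"

```text
time_s: 31.5
ee_pos: [515.3, 77.3, 38.1]
eef_rot: [180.0, -0.0, 84.8]
contact_force: [-1.9, 0.1, 3.2]
opening: 0.528
```

Floor contact. Release, rise straight up and move clear for the final views.

move_arm --pt "0 0 0 0 0 0 0.2" --pt "0 0 0 0 0 0 0.6" --pt "0 0 0 0 0 0 1" --pt "0 0 0 0 0 0 1" --pt "0 0 0 0 0 -0.02 1"

```text
time_s: 32.12
ee_pos: [513.2, 77.1, 55.6]
eef_rot: [-179.8, 0.0, 84.8]
contact_force: [0.6, -0.8, -0.0]
opening: 0.962
```

move_arm --pt "0 0 0 0 0 -0.045 1" --pt "0 0 0 -0.02 0 -0.045 1" --pt "0 0 0 -0.04 0 -0.04 1" --pt "0 0 0 -0.04 0 -0.04 1" --pt "0 0 0 -0.04 0 -0.04 1"

```text
time_s: 32.75
ee_pos: [502.0, -63.3, 268.6]
eef_rot: [180.0, 0.0, 84.9]
contact_force: [1.0, -0.2, -0.8]
opening: 0.998
```

move_arm --pt "0 0 0 -0.02 0 -0.03 1" --pt "0 0 0 0 0 0 1" --pt "0 0 0 0 0 0 1" --pt "0 0 0 0 0 0 1"

```text
time_s: 33.25
ee_pos: [499.8, -81.2, 295.1]
eef_rot: [-179.8, -0.0, 84.9]
contact_force: [0.1, 0.2, -0.2]
opening: 0.997
```

Run:
```python
from h import *
o=get_obs();print(o['time_s'],o['ee_pos'],o['contact_force'])
w=camera("wrist");s=camera("scene")
a=cv2.resize(w[:250,130:380],(400,400),interpolation=cv2.INTER_CUBIC)
b=cv2.resize(s[110:230,245:365],(400,400),interpolation=cv2.INTER_CUBIC)
cv2.imwrite("pics/c6.png",np.hstack([a,b])[:,:,::-1])
```

```text
33.25 [499.83725491 -81.22156279 295.0973299 ] [ 0.09941845  0.18544203 -0.19968291]
```

View pics/c6.png

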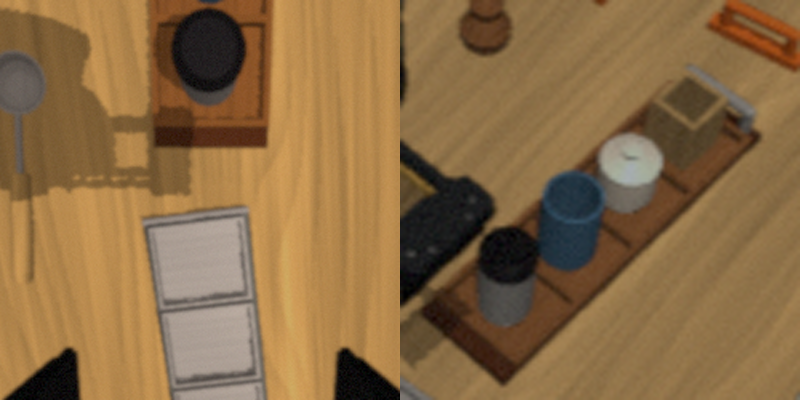

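All four cups stand upright in their own places. From the grip outwards they are square, lidded, teacup and tumbler. The rack is empty and the arm is clear.

```bash
python3 -c "
from plant import *
print(hand_in())"
```

```text
the job is handed in; nothing more can be done
None
```

I moved all four cups to the tray in their rack order and handed the job in at about 33 s of the 112 s allowed. Starting next to the steel grip at the tray's left-hand (+y) end, they stand square cup, lidded cup, teacup, tumbler. The two orange grips were decoys.

- **Placing:** I lowered each cup until the wrist felt the floor (3 to 8 N), released it there and backed away.
- **Last pictures:** The final scene and wrist views show all four upright, each in its own place, with the rack empty and the gripper clear. I took no second picture to check that they stayed still.
- **Disagreements:**
  - The tumbler's lid and foot edge differed by about 6 mm along the row in the wrist view; shadow blurred the foot. It still gripped and placed cleanly.
  - The networks' positions for the lidded cup and teacup were 4 to 6 mm off my edge measurements in the close views, so I used the edge measurements.

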